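Empty the deburring drum and hang up the basket

ROBOT

A 6-joint arm with a two-finger parallel gripper is mounted at the origin on a cart in front of the work surface, level with it; the furniture and walls round the work are solid. World frame = base frame: x ahead of the robot, y to its left, z up, the work surface at z = 0. Lengths are in m, angles in degrees, forces in N, time in s.
With the tool pointing down it reaches from about 0.375 to 0.9 m from the base axis. Payload 3.1 kg.
Tool frame: the origin (TCP) lies midway between the tips of the shut fingers; the grasp point (between the pads) lies 19 mm behind it (bot.hold_point_z is the distance from the TCP to the grasp point, in m); z points along the fingers, y is the line along which they close (so a half turn about z gives the same grasp; the last joint's range is limited). The gripper opens to 87 mm and grips with 3 to 60 N. Pads are 19 mm wide; open, the fingers measure 117 mm over their backs; the gripper's body (75 mm by 190 mm) begins 51 mm behind the grasp point.
Start: joints at [55.262, 30.224, 82.088, -0, 67.689, -10.227], TCP at [0.259, 0.569, 0.223] pointing down, gripper open.
Joint ranges: [-176.69, 176.69], [-43.24, 126.21], [12.49, 139.97], [-82, 262], [0, 151.66], [-163.58, 163.58]. Speed limits (degrees/s): [159.86, 159.86, 180, 180, 180, 180].

INTERFACE

Orientations are given as a 3x3 rotation matrix whose columns are the frame's x, y, z axes.
In Python, from rig import read_state, optics, order, bot gives the robot as it stands.
- The arm moves only by the tool drive_tool, never from a script. Its argument "steps" is a list of rows, each a list of 7 numbers: the finger opening in mm, from 0 to 87, then the shift along the tool's x, y, z normalised to -1 to 1, where 1 is 0.12 m, then the turn, a rotation vector about the tool's x, y, z normalised to -1 to 1, where 1 is 1.5 rad. In form: [[jaw, tx, ty, tz, ax, ay, az], ...]. A call has 1 to 8 rows; each row is the pose to reach, as a shift and turn from the pose commanded when the call began, along the tool's axes at that moment; what a row does not reach only later rows make up. A row lasts 1/10 s, in which the tool goes at most 50 mm and 8.59 degrees, less where a joint would pass 70% of its speed; a pose out of reach is approached as far as the arm can. A call with a number of a shift or a turn outside -1 to 1 is refused whole. A call with a gripper value outside its range is refused whole. The fingers move at their own pace and stop on an object; the grip force is fixed at half the most. Time passes only in rows, so rows that repeat a pose let the fingers close. It gives the time, the measured TCP pose, the force, the opening and the grip force at its end, in the units of the state.
- read_state(): the state, without advancing time (a new reading comes with each control period).
- optics.capture(name): name is "side" or "top"; returns a dict with "color" (400x640x3 uint8, blue, green, red), "range_z" (400x640 float32, m along the optical axis (not along the pixel's ray), 0 where there is no reading), "fx", "fy", "cx", "cy" (pixels), "rvec" (rotation vector, rad) and "tvec" (3), from world to camera coordinates, as OpenCV has them. Camera axes: x right, y down, z forward; pixel columns grow to the right and rows downward; lengths in m; the calibration is good to about 2 mm. A picture is of the moment at which its call begins.
- order.hand_in(): hands the job in; it is judged then, once.
The state is a dict: "time_s": time; "joint_positions": joint angles; "qvel": joint speeds; "tau": joint torques, N m; "position": TCP position; "tcp_rot": TCP orientation; "force": force on the tool from outside, world axes, zero at the start; "moment": the same for the moment, N m; "opening": opening from 0.0 (shut) to 1.0 (fully open); "grasp_force": force on a finger pad.
Only numpy, scipy, OpenCV 4.12 (cv2) and the standard library are available. Lean on these libraries where they do the work, as an engineer would, in place of code of your own. Each camera call takes 0.05 s, during which the arm holds its last target. There are 200 camera calls.

TASK

Crank the deburring drum over until its open port faces straight down and all three bolts have slid down the chute into the basket standing at its end. Then draw the basket clear of the chute by its handle, carry it upright with the bolts in it, and hang it by the handle on the orange hook, about the middle of the handle, so that it hangs free and still. Leave the drum port down, and do not disturb the blue carton or the tin.

Things in the scene. Friction and masses are not known exactly. Their poses are not given: they have to be found in the camera images.
- tumbler: Small fixed deburring tumbler: base 170 x 170 mm, two blue stands 64 mm wide, 253 mm high, carrying a green octagonal drum (90 mm long, 57 mm radius at the corners) with a horizontal axis. Origin on the worktop under the drum's middle; x along the drum axis (crank at the -x end, towards the robot), y left seen from the crank, z up. A chute slopes down to -y under the drum.
- chute_lip (a point): Middle of the lower end of the chute's floor, 140 mm from the drum axis towards the tumbler's -y, 62 mm above the worktop (underside 57 mm). The steel chute is 94 mm wide, 32 degrees steep, its sides 30 mm high. Drum and chute are slippery: with the port down the bolts slide out into the basket by themselves in about a second. Same axes as the tumbler.
- drum (a joint): Drum angle, rad. 0: port (the one open face, 40 x 80 mm, yellow edges) up, crank grip level with the axis on the right (-y). Grows as the grip goes over the top to the left, anticlockwise seen from the crank; pi: port down, grip level on the left. Stops at -0.6 and 3.75, so it empties only this way round. Bearing friction 0.15 N m (3 N at the grip): stays where left. Starts at -0.3 to 0.45.
- drum_port (a point): Middle of the open port, 53 mm from the drum's axis; its z axis points out of the port.
- drum_axis (a point): Point on the drum's axis, 245 mm above the worktop, 111 mm in front of the drum's middle: the centre of the circle along which the middle of the crank grip travels. Fixed, same axes as the tumbler.
- crank_grip_center (a point): Middle of the red crank grip: a round sleeve, 18 mm in diameter, 60 mm long, parallel to the drum's axis and 55 mm from it. It spins freely on its pin, so a gripper can hold it from above and keep its own direction while cranking. The crank arm lies 31 mm nearer the drum.
- basket: Loose perforated steel basket, 120 (x) x 80 (y) x 45 mm, rim at 48 mm, walls 3 mm, 130 to 210 g empty. Origin: centre of its underside. Stands at the chute's end, its x along the drum axis; the lip reaches about 12 mm over its +y wall, 9 mm above the rim: draw it at least 45 mm towards the tumbler's -y, raised under 6 mm, before lifting. An arched rigid handle joins its two short walls.
- basket_handle (a point): Middle of the straight top of the handle, 140 mm above the basket's underside, on the centre line of its 8 mm round bar. The bar runs along the basket's x, straight for 52 mm to each side: gripped to one side (about 33 mm from the middle) it leaves the middle free for the hook.
- hook_stand: Fixed stand: dark base plate 110 x 130 mm, 10 mm thick (y = -35 to +95 mm), a 14 mm post up to z = 245 mm, and an orange hook of 8 mm round bar with a V seat 18 mm wide and 10 mm deep, that points to the stand's +y. Origin on the worktop under the post. Axes: y along the hook, z up.
- hook_seat (a point): Where the centre line of a hung handle bar comes to rest in the lowest part of the hook: 65 mm from the post along +y, 221 mm above the worktop. The bar must lie across the hook, along the stand's x. Axes as the stand.
- hook_tip (a point): Top of the hook's upturned tip, 90 mm from the post along +y, 242 mm above the worktop.
- carton: Small blue carton, 50 x 74 x 36 mm, loose bystander; origin centre of its underside. Leave alone.
- tin: Small round tan flux tin, 52 mm diameter, 24 mm high, loose bystander; origin centre of its underside. Leave alone.
- bolt_0: hex bolt of bright steel, 13 x 32 x 15 mm, 25 g, one of three loose inside the drum at the start; origin near its middle
- bolt_1: hex bolt of bright steel, 13 x 32 x 15 mm, 25 g, one of three loose inside the drum at the start; origin near its middle
- bolt_2: hex bolt of bright steel, 13 x 32 x 15 mm, 25 g, one of three loose inside the drum at the start; origin near its middle

How it is judged (in metres and radians):
On the way:
1. The drum stands with its port down and all three bolts lie in the basket, still standing at the chute (value of joint drum between 2.79 and 3.49 rad and x of bolt_0 in the frame of basket between -0.062 and 0.062 m and y of bolt_0 in the frame of basket between -0.042 and 0.042 m and z of bolt_0 in the frame of basket between -0.002 and 0.05 m and x of bolt_1 in the frame of basket between -0.062 and 0.062 m and y of bolt_1 in the frame of basket between -0.042 and 0.042 m and z of bolt_1 in the frame of basket between -0.002 and 0.05 m and x of bolt_2 in the frame of basket between -0.062 and 0.062 m and y of bolt_2 in the frame of basket between -0.042 and 0.042 m and z of bolt_2 in the frame of basket between -0.002 and 0.05 m and height (world z) of basket below 0.008 m), for 0.2 s.
At the end, for the whole second after the job is handed in: Drum port down within 20 degrees; all three bolts in the basket; the basket hangs on the hook by its handle, the handle's middle within 40 mm of the hook seat, more than 50 mm above the worktop, tilted under 0.4 rad, at rest (under 0.06 m/s, 0.6 rad/s) (value of joint drum between 2.79 and 3.49 rad and x of bolt_0 in the frame of basket between -0.062 and 0.062 m and y of bolt_0 in the frame of basket between -0.042 and 0.042 m and z of bolt_0 in the frame of basket between -0.002 and 0.05 m and x of bolt_1 in the frame of basket between -0.062 and 0.062 m and y of bolt_1 in the frame of basket between -0.042 and 0.042 m and z of bolt_1 in the frame of basket between -0.002 and 0.05 m and x of bolt_2 in the frame of basket between -0.062 and 0.062 m and y of bolt_2 in the frame of basket between -0.042 and 0.042 m and z of bolt_2 in the frame of basket between -0.002 and 0.05 m and distance between basket_handle and hook_seat below 0.04 m and contact force between basket and hook_stand above 0.5 N and height (world z) of basket above 0.05 m and angle between basket's own z axis and vertical below 0.4 rad and linear speed of basket below 0.06 m/s and angular speed of basket below 0.6 rad/s); the robot touches nothing.
It fails at once if The basket is tipped by more than 0.7 rad (angle between basket's own z axis and vertical above 0.7 rad).
It fails at once if The carton is moved by more than 30 mm (distance of carton from where it was at the start of the episode above 0.03 m).
It fails at once if The tin is moved by more than 30 mm (distance of tin from where it was at the start of the episode above 0.03 m).
It also fails if it takes over 61 s, if anything falls off the work surface, if the arm or the gripper's body presses on something with over 40 N, if the wrist force passes 120 N, or if a joint passes its speed limit or range.

## Working session

There is one attempt and no reset: what is moved stays moved. The work goes in short steps, Python scripts to look and compute and a tool call to move; the robot and the scene stay as the last step left them, time stands still between calls to the robot, and variables do not carry over. Pictures are saved under pics/ and viewed, at most 10 in all, crops included, and the job is handed in when it is done.

Besides the shell and the picture viewer there is one more tool, called after "Call:" as name(argument=value, ...), one argument or row to a line, values as JSON. drive_tool: Moves the arm, as the interface text tells. Scaled input: -1 to 1 covers 0.12 m each way for a shift and 1.5 rad each way for a turn. Its arguments: {"type":"object","properties":{"steps":{"type":"array"}},"required":["steps"]}

```bash
ls; mkdir -p pics
python3 - <<'E'
from rig import read_state, optics, order, bot
import cv2,numpy as np
s=read_state();print({k:np.round(v,3).tolist() for k,v in s.items()},bot.hold_point_z)
for n in("top","side"):
    c=optics.capture(n);cv2.imwrite(f"pics/{n}0.png",c["color"]);np.savez(f"pics/{n}0.npz",**c)
    R=cv2.Rodrigues(c["rvec"])[0];print(n,c["fx"],c["cx"],c["cy"],(-R.T@np.array(c["tvec"]).ravel()).round(3),R.round(2).tolist())
E
```

```text
pics
{'time_s': 0.0, 'joint_positions': [55.262, 30.276, 82.157, -0.0, 67.689, -10.227], 'qvel': [-0.016, -0.012, -0.038, -0.086, -0.03, 0.002], 'tau': [-0.001, -44.004, -17.66, 0.063, 0.058, -0.0], 'position': [0.259, 0.568, 0.222], 'tcp_rot': [[-0.91, 0.415, -0.001], [0.415, 0.91, -0.002], [0.0, -0.002, -1.0]], 'force': [0.281, 0.24, -0.108], 'moment': [-0.03, 0.013, 0.02], 'grasp_force': 0.0, 'opening': 1.0} 0.0187
top 401.5328937273156 318.19365085217555 199.08944312830187 [ 0.399 -0.031  1.505] [[-0.02, -1.0, 0.0], [-1.0, 0.02, -0.08], [0.08, -0.0, -1.0]]
side 481.35398780168094 319.85388603236487 195.4315847721423 [0.21  1.229 1.164] [[-0.97, -0.23, 0.01], [-0.15, 0.6, -0.79], [0.17, -0.77, -0.61]]
```

View pics/top0.png

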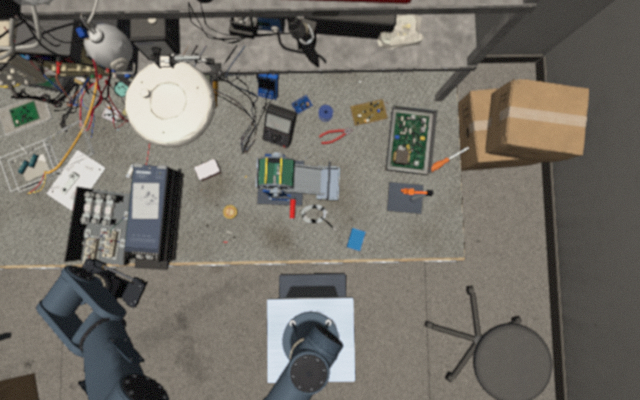

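View pics/side0.png

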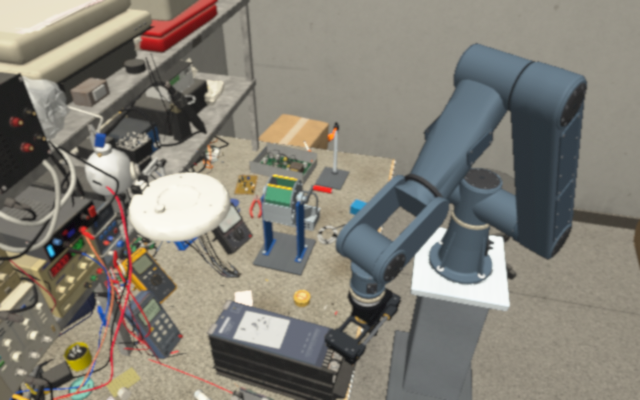

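The top view shows the tumbler at about (275,178), its chute running right to (335,182), the red grip at (292,208), the hook stand at (405,195), the blue carton at (356,240) and the tin at (230,212). I'll enlarge both views.

```bash
cat > h.py <<'E'
import cv2,numpy as np
from rig import read_state, optics, order, bot
def cap(n,save=None):
    c=optics.capture(n)
    if save: np.savez(save,**c)
    return c
def ld(f): return dict(np.load(f))
def K(c): return np.array([[c["fx"],0,c["cx"]],[0,c["fy"],c["cy"]],[0,0,1.]])
def ray(c,u,v):
    R=cv2.Rodrigues(np.array(c["rvec"],float))[0];t=np.array(c["tvec"],float).ravel()
    return -R.T@t,R.T@np.linalg.solve(K(c),[u,v,1.])
def onz(c,u,v,z):
    o,d=ray(c,u,v);return o+d*(z-o[2])/d[2]
def cloud(c):
    R=cv2.Rodrigues(np.array(c["rvec"],float))[0];t=np.array(c["tvec"],float).ravel()
    v,u=np.mgrid[0:400,0:640];Z=c["range_z"].astype(float)
    P=np.stack([(u-c["cx"])/c["fx"]*Z,(v-c["cy"])/c["fy"]*Z,Z],-1)
    return (P-t)@R
def two(c1,p1,c2,p2):
    o1,d1=ray(c1,*p1);o2,d2=ray(c2,*p2)
    s=np.linalg.lstsq(np.c_[d1,-d2],o2-o1,rcond=None)[0]
    a=o1+d1*s[0];b=o2+d2*s[1];return (a+b)/2,np.linalg.norm(a-b)
def proj(c,p): return cv2.projectPoints(np.array(p,float).reshape(-1,3),np.array(c["rvec"],float),np.array(c["tvec"],float),K(c),None)[0].reshape(-1,2)
def crop(c,x0,y0,x1,y1,k,f): cv2.imwrite(f,cv2.resize(c["color"][y0:y1,x0:x1],None,fx=k,fy=k,interpolation=cv2.INTER_CUBIC))
E
python3 - <<'E'
from h import *
t=ld("pics/top0.npz");s=ld("pics/side0.npz")
a=cv2.resize(t["color"][140:260,220:440],(792,432),interpolation=3)
crop(t,220,140,440,260,3.6,"pics/tc.png"); crop(s,230,100,410,280,3.3,"pics/sc.png")
P=cloud(t)
for u,v in[(405,195),(275,170),(315,180),(332,182),(292,208),(315,213),(305,213),(356,240),(230,212),(280,200)]: print(u,v,P[v,u].round(3))
E
```

```text
405 195 [ 0.524 -0.359  0.011]
275 170 [0.598 0.106 0.196]
315 180 [ 0.579 -0.024  0.072]
332 182 [ 0.579 -0.088  0.004]
292 208 [0.469 0.047 0.263]
315 213 [ 0.463 -0.022 -0.004]
305 213 [0.463 0.015 0.009]
356 240 [ 0.361 -0.17   0.035]
230 212 [0.471 0.292 0.022]
280 200 [0.513 0.107 0.017]
```

View pics/tc.png

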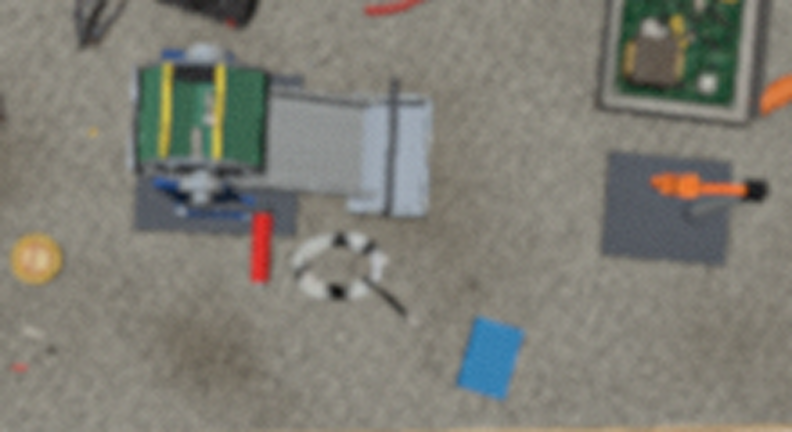

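View pics/sc.png

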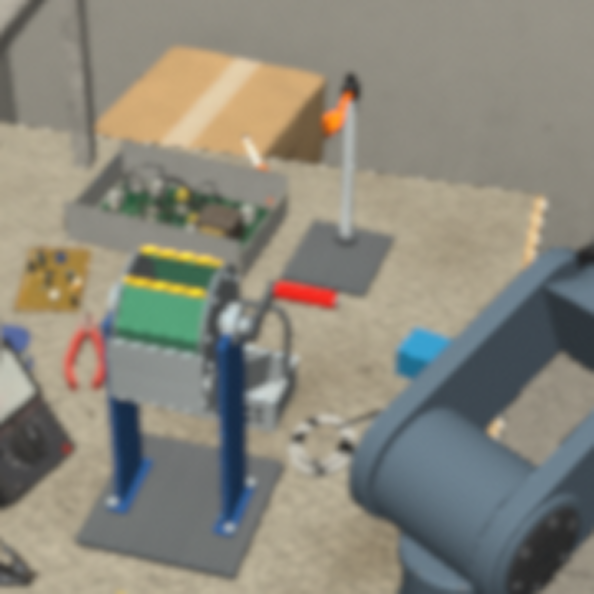

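The crops show the drum's port nearly up with yellow edges at top-crop (165–220,65–155). The red grip is at (262,247), and the basket at (390,155) has its dark handle bar along x≈392. The hook runs from the tip at (655,183) to the post cap at (755,190), and its plate is at (667,207). In the side crop the grip is at (305,294), the hook tip at (333,122) and the post cap at (350,85).

Run:
```python
from h import *
T=ld("pics/top0.npz");S=ld("pics/side0.npz")
def msk(c,lo,hi,box):
    h=cv2.cvtColor(c["color"],cv2.COLOR_BGR2HSV);m=cv2.inRange(h,lo,hi)
    z=np.zeros_like(m);x0,y0,x1,y1=box;z[y0:y1,x0:x1]=m[y0:y1,x0:x1];return z
def rect(m):
    k=max(cv2.findContours(m,0,1)[0],key=cv2.contourArea);return cv2.minAreaRect(k),k
red=((0,170,110),(6,255,255))
a,_=rect(msk(T,*red,(280,190,305,225)));b,_=rect(msk(S,*red,(305,180,340,200)))
print("grip",a,b,two(T,a[0],S,b[0]))
PT=cloud(T);PS=cloud(S)
ga=cv2.boxPoints(a);print("grip corners",[onz(T,*p,two(T,a[0],S,b[0])[0][2]).round(4).tolist() for p in ga])
org=((5,180,140),(16,255,255))
for n,c,bx in(("T",T,(395,180,435,205)),("S",S,(320,120,345,150))):
    r,k=rect(msk(c,*org,bx));print("hook",n,r,k.reshape(-1,2).min(0),k.reshape(-1,2).max(0)); 
    u,v=k.reshape(-1,2)[k.reshape(-1,2)[:,0].argmin()];print("tip px",u,v)
# clouds
def rep(n,P,zl,zh,x0,x1,y0,y1):
    q=P[(P[...,2]>zl)&(P[...,2]<zh)&(P[...,0]>x0)&(P[...,0]<x1)&(P[...,1]>y0)&(P[...,1]<y1)]
    if len(q)<5: print(n,len(q));return
    r=cv2.minAreaRect(q[:,:2].astype(np.float32));print(n,len(q),q.mean(0).round(4),q.min(0).round(3),q.max(0).round(3),np.round(r[0],4),np.round(r[1],4),round(r[2],2))
for n,P in(("T",PT),("S",PS)):
    rep(n+"handle",P,.125,.15,.45,.72,-.13,-.02)
    rep(n+"rim",P,.035,.056,.45,.72,-.15,.0)
    rep(n+"stand",P,.005,.02,.4,.65,-.5,-.28)
    rep(n+"hook",P,.2,.26,.4,.65,-.5,-.28)
    rep(n+"tumbase",P,.005,.03,.4,.8,-.0,.25)
    rep(n+"drumtop",P,.24,.31,.54,.7,.03,.17)
    rep(n+"grip",P,.2,.31,.4,.52,.0,.17)
    rep(n+"carton",P,.02,.045,.3,.43,-.25,-.1)
    rep(n+"tin",P,.012,.035,.42,.52,.25,.34)
# base plate stand: dark bluish
g=T["color"].astype(int);m=((g.sum(-1)<300)).astype(np.uint8)*255;z=np.zeros_like(m);z[178:218,380:428]=m[178:218,380:428]
z=cv2.morphologyEx(z,cv2.MORPH_OPEN,np.ones((3,3)))
r,k=rect(z);print("plate",r,[onz(T,*p,.01).round(3).tolist() for p in cv2.boxPoints(r)],onz(T,*r[0],.01))
```

```text
grip ((292.0, 208.5), (17.0, 4.0), 90.0) ((321.6679992675781, 188.5760040283203), (17.2624454498291, 4.4721360206604), 10.30484676361084) (array([0.46850072, 0.04809915, 0.25161717]), np.float64(0.0013664155781881245))
grip corners [[0.4946, 0.0539, 0.2516], [0.4943, 0.0414, 0.2516], [0.4412, 0.0421, 0.2516], [0.4414, 0.0545, 0.2516]]
hook T ((412.3899841308594, 191.76998901367188), (21.07178497314453, 3.6769556999206543), 8.130102157592773) [402 189] [423 193]
tip px 402 190
hook S ((330.0, 136.5), (5.0, 4.0), 90.0) [328 134] [332 139]
tip px 328 135
Thandle 85 [ 0.5682 -0.0713  0.1424] [ 0.508 -0.078  0.129] [ 0.633 -0.065  0.148] [ 0.5706 -0.0715] [0.0078 0.1249] 85.79
Trim 97 [ 0.5703 -0.0835  0.0471] [ 0.511 -0.113  0.039] [ 0.634 -0.027  0.055] [ 0.5709 -0.0718] [0.0813 0.1213] 85.19
Tstand 1223 [ 0.5343 -0.3683  0.0107] [ 0.4   -0.499  0.005] [ 0.65 -0.28  0.02] [ 0.5248 -0.3894] [0.2189 0.2495] 89.96
Thook 145 [ 0.5145 -0.3514  0.229 ] [ 0.5   -0.398  0.212] [ 0.526 -0.297  0.251] [ 0.5145 -0.3472] [0.1008 0.0202] 84.91
Ttumbase 1066 [0.5717 0.135  0.0103] [0.4   0.    0.005]
[... 1107 characters left out ...]
 4.43
Sdrumtop 918 [0.5894 0.12   0.2695] [0.54  0.041 0.24 ] [0.646 0.168 0.305] [0.592  0.1039] [0.1253 0.1064] 88.43
Sgrip 204 [0.4863 0.0708 0.2509] [0.436 0.038 0.228] [0.52  0.117 0.261] [0.4904 0.0661] [0.1065 0.0546] 42.11
Scarton 132 [ 0.38   -0.1676  0.0323] [ 0.35  -0.209  0.02 ] [ 0.406 -0.139  0.04 ] [ 0.3786 -0.1714] [0.0624 0.0474] 70.92
Stin 202 [0.4735 0.2979 0.0215] [0.448 0.269 0.012] [0.499 0.323 0.029] [0.4741 0.2955] [0.0488 0.053 ] 13.83
plate ((404.6370849609375, 197.5812225341797), (34.12733840942383, 28.000091552734375), 4.085616588592529) [[0.468, -0.289, 0.01], [0.573, -0.3, 0.01], [0.561, -0.427, 0.01], [0.457, -0.416, 0.01]] [ 0.51455853 -0.35783609  0.01      ]
```

Run:
```python
from h import *
T=ld("pics/top0.npz");P=cloud(T)
A=np.array([.259,.569]);B=np.array([.464,.05])
for s in np.linspace(0,1,6):
    c=A+s*(B-A);q=P[(np.hypot(P[...,0]-c[0],P[...,1]-c[1])<.12)]
    print(c.round(2),q[:,2].max().round(3),np.percentile(q[:,2],95).round(3))
for nm,f in(("T",T),("S",ld("pics/side0.npz"))):
    P=cloud(f)
    q=P[(P[...,2]>.125)&(P[...,2]<.15)&(P[...,0]>.5)&(P[...,0]<.65)&(P[...,1]>-.1)&(P[...,1]<-.05)]
    k=cv2.fitLine(q[:,:2].astype(np.float32),cv2.DIST_HUBER,0,.01,.01).ravel();print(nm,"handle yaw",np.degrees(np.arctan(k[1]/k[0])),k[2:])
    q=P[(P[...,2]>.235)&(P[...,2]<.28)&(P[...,0]>.44)&(P[...,0]<.492)&(P[...,1]>.03)&(P[...,1]<.07)]
    k=cv2.fitLine(q[:,:2].astype(np.float32),cv2.DIST_HUBER,0,.01,.01).ravel();print(nm,"grip yaw",np.degrees(np.arctan(k[1]/k[0])),k[2:],np.median(q[:,2]))
```

```text
[0.26 0.57] 0.625 0.608
[0.3  0.47] 0.66 0.623
[0.34 0.36] 0.014 0.007
[0.38 0.26] 0.032 0.013
[0.42 0.15] 0.298 0.253
[0.46 0.05] 1.505 1.505
T handle yaw -4.427397 [ 0.5682277  -0.07129407]
T grip yaw -4.5146666 [0.4617728  0.04596459] 0.25893165123676176
S handle yaw -8.180946 [ 0.5380213  -0.06626618]
S grip yaw -3.4455698 [0.46839583 0.05419647] 0.2539626682068752
```

Call:
drive_tool(
  steps=[
    [87,0,0,-1,0,0,0],
    [87,0,0,-1,0,0,0],
    [87,0,0,-1,0,0,-0.232],
    [87,0,0,-1,0,0,-0.232],
    [87,0,0,-1,0,0,-0.232],
  ],
)

```text
time_s: 0.6
position: [0.2593, 0.5688, 0.3435]
tcp_rot: [[-0.997, 0.076, 0.001], [0.076, 0.997, 0.001], [-0.001, 0.001, -1.0]]
force: [0.4, 0.4, -0.2]
opening: 1.003
grasp_force: 0.0
```

Call:
drive_tool(
  steps=[
    [87,-0.2,-0.4,0,0,0,0],
    [87,-0.406,-0.836,0,0,0,0],
    [87,-0.406,-0.836,0,0,0,0],
  ],
)

```text
time_s: 0.9
position: [0.3002, 0.4608, 0.3419]
tcp_rot: [[-0.997, 0.083, -0.001], [0.083, 0.997, -0.004], [0.001, -0.004, -1.0]]
force: [-0.6, -0.5, -1.2]
opening: 0.998
grasp_force: 0.0
```

Call:
drive_tool(
  steps=[
    [87,-0.2,-0.4,0,0,0,0],
    [87,-0.406,-0.836,0,0,0,0],
    [87,-0.406,-0.836,0,0,0,0],
  ],
)

```text
time_s: 1.2
position: [0.3411, 0.3577, 0.3423]
tcp_rot: [[-0.997, 0.083, -0.001], [0.083, 0.997, -0.002], [0.0, -0.002, -1.0]]
force: [-0.0, -0.3, -0.2]
opening: 1.003
grasp_force: 0.0
```

Call:
drive_tool(
  steps=[
    [87,-0.2,-0.4,0,0,0,0],
    [87,-0.406,-0.836,0,0,0,0],
    [87,-0.406,-0.836,0,0,0,0],
  ],
)

```text
time_s: 1.5
position: [0.3822, 0.2544, 0.3425]
tcp_rot: [[-0.996, 0.084, 0.0], [0.084, 0.996, -0.001], [-0.0, -0.001, -1.0]]
force: [-0.4, 1.2, -0.3]
opening: 1.001
grasp_force: 0.0
```

Call:
drive_tool(
  steps=[
    [87,-0.2,-0.4,0,0,0,0],
    [87,-0.406,-0.836,0,0,0,0],
    [87,-0.406,-0.836,0,0,0,0],
  ],
)

```text
time_s: 1.8
position: [0.4234, 0.1507, 0.3426]
tcp_rot: [[-0.996, 0.084, 0.001], [0.084, 0.996, -0.001], [-0.001, -0.001, -1.0]]
force: [-0.2, 0.5, 0.7]
opening: 0.999
grasp_force: 0.0
```

Call:
drive_tool(
  steps=[
    [87,-0.2,-0.4,0,0,0,0],
    [87,-0.406,-0.836,0,0,0,0],
    [87,-0.406,-0.836,0,0,0,0],
    [87,-0.406,-0.836,0,0,0,0],
  ],
)

```text
time_s: 2.2
position: [0.4628, 0.049, 0.3423]
tcp_rot: [[-0.997, 0.082, -0.0], [0.082, 0.997, 0.001], [0.001, 0.001, -1.0]]
force: [-0.2, 0.4, 0.4]
opening: 0.999
grasp_force: 0.0
```

Call:
drive_tool(
  steps=[
    [56,0,0,0.3,0,0,0],
    [56,0,0,0.6,0,0,0],
    [56,0,0,0.85,0,0,0],
    [56,0,0,0.92,0,0,0],
    [56,0,0,0.92,0,0,0],
  ],
)

```text
time_s: 2.7
position: [0.4609, 0.0511, 0.2314]
tcp_rot: [[-0.997, 0.078, -0.003], [0.078, 0.997, 0.001], [0.003, 0.001, -1.0]]
force: [0.0, 0.3, -0.4]
opening: 0.673
grasp_force: 0.0
```

Call:
drive_tool(
  steps=[
    [30,0,0,0,0,0,0],
    [14,0,0,0,0,0,0],
    [14,0,0,0,0,0,0],
    [14,0,0,0,0,0,0],
    [14,0,0,0,0,0,0],
    [14,0,0,0,0,0,0],
  ],
)

```text
time_s: 3.3
position: [0.462, 0.0457, 0.2325]
tcp_rot: [[-0.997, 0.077, -0.0], [0.077, 0.997, -0.009], [-0.0, -0.009, -1.0]]
force: [-1.8, -14.0, 0.5]
opening: 0.205
grasp_force: 7.4
```

Run:
```python
from h import *
c=cap("side","pics/s1.npz");t=cap("top","pics/t1.npz");crop(c,270,120,410,260,4.2,"pics/s1.png")
s=read_state();print(s["position"],s["force"],s["opening"],s["grasp_force"])
# drum axis from depth: drum green body points
for n,f in(("T",t),("S",c)):
    P=cloud(f);h=cv2.cvtColor(f["color"],cv2.COLOR_BGR2HSV);m=cv2.inRange(h,(60,90,40),(85,255,200))>0
    q=P[m&(P[...,0]>.52)&(P[...,0]<.66)&(P[...,1]>0)&(P[...,1]<.2)&(P[...,2]>.2)];print(n,len(q),q.min(0).round(3),q.max(0).round(3),np.median(q,0).round(3))
```

```text
[0.46202438 0.04543803 0.23249225] [ -1.27166728 -11.04876969   1.26617154] 0.1946423035526309 29.97624057083158
T 408 [0.541 0.042 0.2  ] [0.621 0.149 0.299] [0.583 0.068 0.278]
S 425 [0.545 0.04  0.245] [0.621 0.158 0.292] [0.585 0.137 0.267]
```

View pics/s1.png

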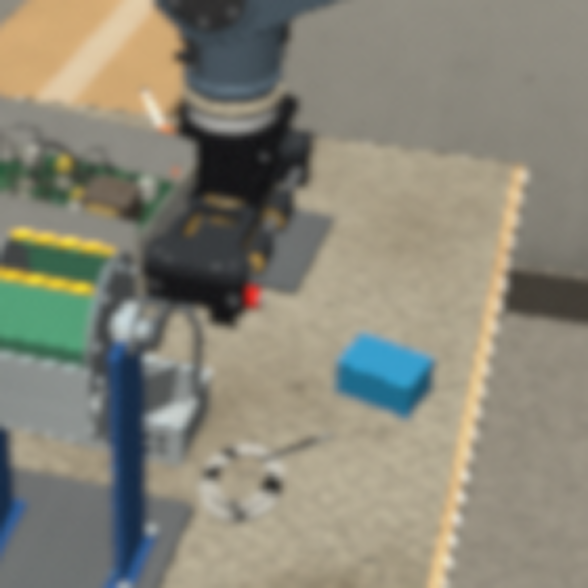

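The gripper holds the red grip at about side crop (245,295). The contact shows the grip sits about 4 mm nearer -y than commanded, so I'll correct the circle centre.

Call:
drive_tool(
  steps=[
    [14,0,-0.035,0,0,0,0],
    [14,0,-0.023,-0.067,0,0,0],
    [14,0,-0.001,-0.132,0,0,0],
    [14,0,0.03,-0.194,0,0,0],
    [14,0,0.071,-0.249,0,0,0],
    [14,0,0.119,-0.298,0,0,0],
    [14,0,0.174,-0.339,0,0,0],
    [14,0,0.234,-0.372,0,0,0],
  ],
)

```text
time_s: 4.2
position: [0.4638, 0.0774, 0.277]
tcp_rot: [[-0.997, 0.079, -0.001], [0.079, 0.997, -0.001], [0.001, -0.001, -1.0]]
force: [1.6, -0.9, -6.9]
opening: 0.196
grasp_force: 30.0
```

Call:
drive_tool(
  steps=[
    [14,0,0.065,-0.024,0,0,0],
    [14,0,0.132,-0.037,0,0,0],
    [14,0,0.2,-0.04,0,0,0],
    [14,0,0.269,-0.033,0,0,0],
    [14,0,0.335,-0.015,0,0,0],
    [14,0,0.398,0.012,0,0,0],
    [14,0,0.457,0.048,0,0,0],
    [14,0,0.509,0.092,0,0,0],
  ],
)

```text
time_s: 5.0
position: [0.4672, 0.1388, 0.2658]
tcp_rot: [[-0.997, 0.079, -0.004], [0.079, 0.997, -0.001], [0.004, -0.001, -1.0]]
force: [-3.9, -5.4, 0.2]
opening: 0.194
grasp_force: 30.0
```

Call:
drive_tool(
  steps=[
    [14,0,0.045,0.052,0,0,0],
    [14,0,0.082,0.11,0,0,0],
    [14,0,0.109,0.173,0,0,0],
    [14,0,0.128,0.239,0,0,0],
    [14,0,0.136,0.307,0,0,0],
    [14,0,0.136,0.335,0,0,0],
    [14,0,0.136,0.335,0,0,0],
    [14,0,0.136,0.335,0,0,0],
  ],
)

```text
time_s: 5.8
position: [0.4682, 0.1549, 0.2248]
tcp_rot: [[-0.997, 0.079, -0.005], [0.079, 0.997, 0.0], [0.005, -0.0, -1.0]]
force: [-5.7, -1.7, -3.2]
opening: 0.193
grasp_force: 30.0
```

Call:
drive_tool(
  steps=[
    [14,0,0,0,0,0,0],
    [14,0,0,0,0,0,0],
    [14,0,0,0,0,0,0],
    [14,0,0,0,0,0,0],
    [14,0,0,0,0,0,0],
    [14,0,0,0,0,0,0],
    [14,0,0,0,0,0,0],
    [14,0,0,0,0,0,0],
  ],
)

```text
time_s: 6.6
position: [0.4682, 0.1549, 0.2248]
tcp_rot: [[-0.997, 0.08, -0.005], [0.08, 0.997, 0.0], [0.005, -0.0, -1.0]]
force: [-4.7, -2.0, -3.4]
opening: 0.201
grasp_force: 30.0
```

Call:
drive_tool(
  steps=[
    [40,0,0,0,0,0,0],
    [56,0,0,0,0,0,0],
    [56,0,0,0,0,0,0],
    [56,0,0,-0.3,0,0,0],
    [56,0,0,-0.6,0,0,0],
    [56,0,0,-0.9,0,0,0],
    [56,0,0,-0.9,0,0,0],
  ],
)

```text
time_s: 7.3
position: [0.4747, 0.1552, 0.3395]
tcp_rot: [[-0.997, 0.08, 0.014], [0.08, 0.997, 0.002], [-0.014, 0.003, -1.0]]
force: [0.2, -1.3, 0.0]
opening: 0.635
grasp_force: 0.0
```

Run:
```python
from h import *
t=cap("top","pics/t2.npz");s=cap("side","pics/s2.npz")
a=cv2.resize(t["color"][150:230,250:350],(500,400),interpolation=2);b=cv2.resize(s["color"][150:250,260:335],(300,400),interpolation=2)
cv2.imwrite("pics/c2.png",np.hstack([a,b]))
```

```text
(no output)
```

View pics/c2.png

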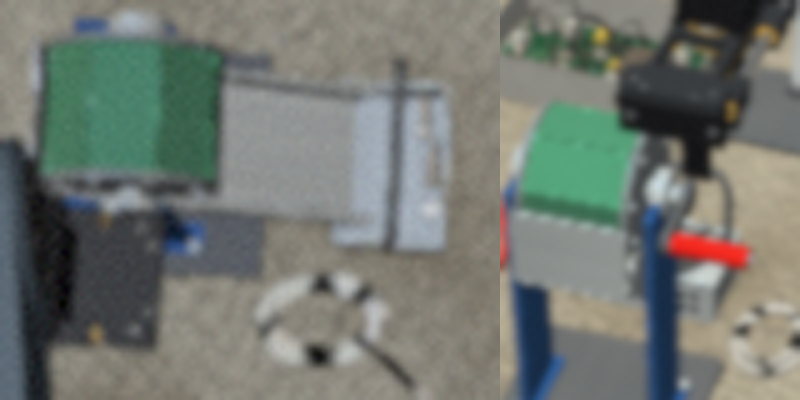

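The drum shows a closed green face on top, so the port is down, and the red grip is level on the left. The chute is empty, and three bright bolts lie in the basket near crop (425,115), (430,160) and (430,208). I'll re-measure the basket and grip.

Run:
```python
from h import *
T=ld("pics/t2.npz");S=ld("pics/s2.npz")
P=cloud(T)
def sel(P,x0,x1,y0,y1,z0,z1): return P[(P[...,0]>x0)&(P[...,0]<x1)&(P[...,1]>y0)&(P[...,1]<y1)&(P[...,2]>z0)&(P[...,2]<z1)]
q=sel(P,.45,.72,-.13,-.02,.125,.155);r=cv2.minAreaRect(q[:,:2].astype(np.float32));k=cv2.fitLine(q[:,:2].astype(np.float32),cv2.DIST_HUBER,0,.01,.01).ravel()
print("handle",r,np.degrees(np.arctan(k[1]/k[0])),np.median(q[:,2]))
q=sel(P,.45,.72,-.15,0,.035,.056);print("rim",cv2.minAreaRect(q[:,:2].astype(np.float32)))
for u,v in((335,173),(336,182),(336,191)):
    print(P[v-2:v+3,u-2:u+3].reshape(-1,3).round(3)[:, 2].tolist(),P[v,u].round(3))
# handle pixel in both views: dark line; top rows / side
g=T["color"].astype(int).sum(-1)
print("top dark cols",[(v,int(322+g[v,322:338].argmin())) for v in range(164,200,4)])
# handle ridge in the side view vs. expected bar at z=.14
x=np.linspace(-.05,.05,5);w=np.array([.570,-.0715,.14])+np.outer(x,[.997,-.078,0])
print(proj(S,w).round(1).tolist(),proj(T,w).round(1).tolist())
gs=S["color"].astype(int).sum(-1)
for p in proj(S,w): 
    u,v=int(round(p[0])),int(round(p[1]));print(u,v,gs[v-6:v+7,u].tolist())
```

```text
handle ((0.5706294178962708, -0.0726962462067604), (0.007916548289358616, 0.12476946413516998), 85.84686279296875) -4.1978564 0.14289273029913235
rim ((0.5707436203956604, -0.07423406094312668), (0.07930226624011993, 0.12228431552648544), 85.23043823242188)
[0.006, 0.013, 0.01, 0.003, 0.002, -0.001, 0.001, 0.018, 0.006, -0.001, 0.002, 0.01, 0.013, 0.007, 0.005, 0.001, 0.009, 0.01, 0.003, 0.007, 0.009, 0.012, 0.015, 0.002, 0.006] [ 0.611 -0.1    0.013]
[0.004, 0.006, 0.006, 0.01, 0.0, 0.006, 0.009, 0.021, 0.009, 0.007, 0.008, 0.004, 0.011, 0.008, 0.011, -0.001, -0.001, 0.016, 0.008, 0.013, 0.003, 0.004, 0.012, 0.006, 0.016] [ 0.577 -0.103  0.011]
[-0.002, 0.006, 0.002, 0.012, 0.045, 0.005, 0.005, 0.038, 0.033, 0.054, 0.005, 0.037, 0.04, 0.032, 0.041, -0.003, 0.035, 0.032, 0.036, 0.048, 0.007, -0.002, 0.034, 0.033, 0.05] [ 0.541 -0.101  0.04 ]
top dark cols [(164, 330), (168, 330), (172, 329), (176, 329), (180, 329), (184, 329), (188, 328), (192, 328), (196, 328)]
[[314.4, 192.6], [307.7, 191.2], [300.9, 189.9], [294.2, 188.5], [287.6, 187.2]] [[327.8, 194.3], [328.2, 187.1], [328.6, 179.8], [329.1, 172.6], [329.5, 165.4]]
314 193 [336, 434, 467, 462, 435, 384, 337, 331, 388, 436, 456, 468, 478]
308 191 [64, 62, 63, 65, 61, 63, 62, 75, 118, 214, 294, 314, 301]
301 190 [208, 277, 269, 245, 237, 238, 261, 366, 502, 569, 575, 556, 532]
294 189 [295, 386, 416, 403, 384, 384, 396, 382, 333, 288, 266, 254, 240]
288 187 [344, 354, 364, 367, 367, 358, 354, 367, 372, 374, 370, 370, 371]
```

Call:
drive_tool(
  steps=[
    [44,-0.15,-0.4,0,0,0,0],
    [44,-0.36,-0.914,0,0,0,0],
    [44,-0.36,-0.914,0,0,0,0],
  ],
)

```text
time_s: 7.7
position: [0.5056, 0.0385, 0.3319]
tcp_rot: [[-0.997, 0.082, -0.001], [0.082, 0.997, -0.001], [0.001, -0.001, -1.0]]
force: [-0.2, 0.6, 0.8]
opening: 0.524
grasp_force: 0.0
```

Call:
drive_tool(
  steps=[
    [44,-0.15,-0.4,0,0,0,0],
    [44,-0.36,-0.914,0,0,0,0],
    [44,-0.36,-0.914,0,0,0,0],
    [44,-0.36,-0.914,0,0,0,0],
    [44,-0.36,-0.914,0,0,0,0],
  ],
)

```text
time_s: 8.2
position: [0.5383, -0.0704, 0.3322]
tcp_rot: [[-0.997, 0.08, -0.003], [0.08, 0.997, 0.002], [0.003, 0.002, -1.0]]
force: [0.5, 0.4, 0.3]
opening: 0.51
grasp_force: 0.0
```

Call:
drive_tool(
  steps=[
    [44,-0.03,0,0.4,0,0,0],
    [44,-0.03,0,0.8,0,0,0],
    [44,-0.03,0,0.88,0,0,0],
    [44,-0.03,0,0.88,0,0,0],
  ],
)

```text
time_s: 8.6
position: [0.5412, -0.0695, 0.2266]
tcp_rot: [[-0.997, 0.078, -0.005], [0.078, 0.997, 0.002], [0.005, 0.002, -1.0]]
force: [0.3, -0.5, 0.1]
opening: 0.505
grasp_force: 0.0
```

Call:
drive_tool(
  steps=[
    [44,0,0,0.3,0,0,0],
    [44,0,0,0.6,0,0,0],
    [44,0,0,0.8,0,0,0],
    [44,0,0,0.87,0,0,0],
    [44,0,0,0.87,0,0,0],
    [44,0,0,0.87,0,0,0],
  ],
)

```text
time_s: 9.2
position: [0.5445, -0.0717, 0.1256]
tcp_rot: [[-0.997, 0.079, 0.004], [0.079, 0.997, -0.001], [-0.004, -0.001, -1.0]]
force: [0.4, -0.5, 0.2]
opening: 0.504
grasp_force: 0.0
```

Call:
drive_tool(
  steps=[
    [44,0,0,0.03,0,0,0],
    [44,0,0,0.03,0,0,0],
    [25,0,0,0.03,0,0,0],
    [10,0,0,0.03,0,0,0],
    [4,0,0,0.03,0,0,0],
    [4,0,0,0.03,0,0,0],
    [4,0,0,0.03,0,0,0],
    [4,0,0,0.03,0,0,0],
  ],
)

```text
time_s: 10.0
position: [0.5427, -0.0716, 0.1199]
tcp_rot: [[-0.997, 0.08, -0.0], [0.08, 0.997, -0.0], [0.0, -0.0, -1.0]]
force: [0.8, -0.8, -0.8]
opening: 0.081
grasp_force: 22.9
```

Call:
drive_tool(
  steps=[
    [4,0,0,0,0,0,0],
    [4,0,0,0,0,0,0],
  ],
)

```text
time_s: 10.2
position: [0.5426, -0.0714, 0.1198]
tcp_rot: [[-0.997, 0.08, -0.0], [0.08, 0.997, 0.0], [0.0, 0.0, -1.0]]
force: [0.8, -0.1, -1.4]
opening: 0.079
grasp_force: 29.9
```

Call:
drive_tool(
  steps=[
    [4,0,-0.04,-0.02,0,0,0],
    [4,0,-0.11,-0.025,0,0,0],
    [4,0,-0.19,-0.025,0,0,0],
    [4,0,-0.28,-0.025,0,0,0],
    [4,0,-0.37,-0.025,0,0,0],
    [4,0,-0.46,-0.025,0,0,0],
    [4,0,-0.53,-0.025,0,0,0],
    [4,0,-0.55,-0.025,0,0,0],
  ],
)

```text
time_s: 11.0
position: [0.5375, -0.1387, 0.1229]
tcp_rot: [[-0.997, 0.081, 0.0], [0.081, 0.997, -0.0], [-0.0, -0.0, -1.0]]
force: [0.2, 0.1, -3.3]
opening: 0.079
grasp_force: 30.0
```

Call:
drive_tool(
  steps=[
    [4,0,0,0,0,0,0],
    [4,0,0,-0.1,0,0,0],
    [4,0,0,-0.25,0,0,0],
    [4,0,0,-0.45,0,0,0],
    [4,0,0,-0.65,0,0,0],
    [4,0,0,-0.85,0,0,0],
    [4,0,0,-0.95,0,0,0],
    [4,0,0,-1,0,0,0],
  ],
)

```text
time_s: 11.8
position: [0.538, -0.137, 0.2448]
tcp_rot: [[-0.997, 0.079, 0.003], [0.079, 0.997, -0.001], [-0.003, -0.001, -1.0]]
force: [-0.1, 0.6, -3.2]
opening: 0.077
grasp_force: 30.0
```

Run:
```python
from h import *
t=cap("top","pics/t3.npz");s=cap("side","pics/s3.npz")
a=cv2.resize(t["color"][140:240,290:440],(480,320),interpolation=2);b=cv2.resize(s["color"][110:230,250:350],(320,384),interpolation=2)[:320]
cv2.imwrite("pics/c3.png",np.hstack([a,b]));print(read_state()["position"],read_state()["force"])
```

```text
[ 0.53748809 -0.1369779   0.243499  ] [-0.14953386  0.78750237 -2.67432425]
```

View pics/c3.png

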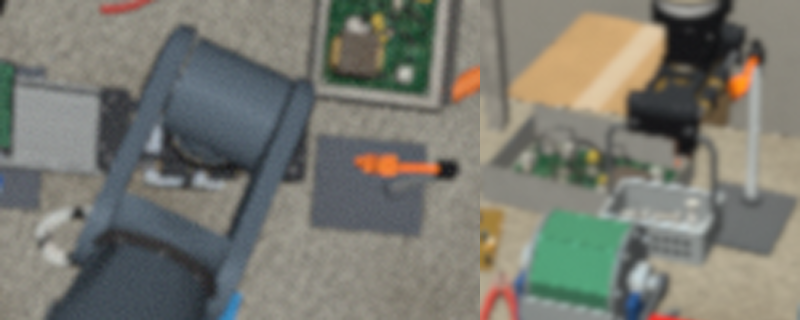

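Side view: the basket hangs level under the gripper at about (660,215), with the bolts visible inside, and the hook tip is at (742,75). I'll cross-check the hook from both views.

Run:
```python
from h import *
T=ld("pics/top0.npz");S=ld("pics/side0.npz")
for n,c,b in(("T",T,(395,180,436,205)),("S",S,(320,115,350,175))):
    h=cv2.cvtColor(c["color"],cv2.COLOR_BGR2HSV);m=np.zeros((400,640),bool);m[b[1]:b[3],b[0]:b[2]]=True
    m&=cv2.inRange(h,(3,140,90),(18,255,255))>0
    v,u=np.nonzero(m);print(n,len(u),u.min(),u.max(),v.min(),v.max())
    for uu in range(u.min(),u.max()+1): print(uu,v[u==uu].min(),v[u==uu].max(),end="; ")
    print()
o=np.array([.5118,-.389,0]);y=np.array([.092,.996,0])
pts=[o+y*.065+[0,0,.213],o+y*.065+[0,0,.221],o+y*.09+[0,0,.242],o+[0,0,.245],o+y*.094+[0,0,.238]]
print("seat bar bottom,seat,tip,post top,tip side");print(proj(T,pts).round(1).tolist());print(proj(S,pts).round(1).tolist())
```

```text
T 101 401 427 189 194
401 190 190; 402 189 191; 403 189 192; 404 189 193; 405 189 193; 406 189 193; 407 189 193; 408 189 193; 409 189 194; 410 189 194; 411 189 194; 412 189 194; 413 189 193; 414 190 193; 415 191 193; 416 191 193; 417 191 193; 418 191 193; 419 191 193; 420 191 193; 421 191 193; 422 191 193; 423 192 193; 424 192 193; 425 192 193; 426 191 193; 427 192 193; 
S 61 327 337 127 140
327 135 139; 328 134 140; 329 134 140; 330 134 140; 331 133 139; 332 132 138; 333 130 137; 334 128 132; 335 127 130; 336 127 129; 337 128 128; 
seat bar bottom,seat,tip,post top,tip side
[[407.8, 191.7], [408.3, 191.5], [401.9, 190.2], [430.6, 192.3], [400.4, 190.3]]
[[330.9, 137.6], [331.0, 135.8], [329.1, 134.2], [336.2, 122.3], [328.8, 135.7]]
```

Call:
drive_tool(
  steps=[
    [4,0.02,-0.05,-0.03,0,0,0],
    [4,0.06,-0.15,-0.08,0,0,0],
    [4,0.1,-0.28,-0.1,0,0,0],
    [4,0.15,-0.42,-0.1,0,0,0],
    [4,0.2,-0.57,-0.1,0,0,0],
    [4,0.25,-0.69,-0.1,0,0,0],
    [4,0.273,-0.76,-0.1,0,0,0],
    [4,0.273,-0.785,-0.1,0,0,0],
  ],
)

```text
time_s: 12.7
position: [0.4966, -0.2296, 0.2547]
tcp_rot: [[-0.997, 0.082, -0.001], [0.082, 0.997, 0.0], [0.001, 0.0, -1.0]]
force: [0.5, 0.7, -2.4]
opening: 0.077
grasp_force: 30.0
```

Call:
drive_tool(
  steps=[
    [4,0,-0.05,0,0,0,0],
    [4,0,-0.14,0,0,0,0],
    [4,0,-0.26,0,0,0,0],
    [4,0,-0.4,0,0,0,0],
    [4,0,-0.54,0,0,0,0],
    [4,0,-0.66,0,0,0,0],
    [4,0,-0.74,0,0,0,0],
    [4,0,-0.785,0,0,0,0],
  ],
)

```text
time_s: 13.5
position: [0.4896, -0.3238, 0.2548]
tcp_rot: [[-0.997, 0.081, 0.0], [0.081, 0.997, -0.0], [-0.0, -0.0, -1.0]]
force: [-0.1, -0.3, -3.1]
opening: 0.079
grasp_force: 30.0
```

Call:
drive_tool(
  steps=[
    [4,0,0,0,0,0,0],
    [4,0,0,0,0,0,0],
    [4,0,0,0,0,0,0],
  ],
)

```text
time_s: 13.8
position: [0.4898, -0.3216, 0.2549]
tcp_rot: [[-0.997, 0.079, -0.0], [0.079, 0.997, 0.001], [0.0, 0.001, -1.0]]
force: [0.1, 0.7, -2.2]
opening: 0.078
grasp_force: 30.0
```

Run:
```python
from h import *
s=cap("side","pics/s4.npz");t=cap("top","pics/t4.npz")
a=cv2.resize(t["color"][150:230,340:450],(440,320),interpolation=2);b=cv2.resize(s["color"][90:190,280:380],(320,320),interpolation=2)
cv2.imwrite("pics/c4.png",np.hstack([a,b]));r=read_state();print(r["position"],r["force"],r["time_s"])
```

```text
[ 0.48988881 -0.32174137  0.25501637] [ 0.26983075 -1.16563208 -2.32608931] 13.9
```

View pics/c4.png

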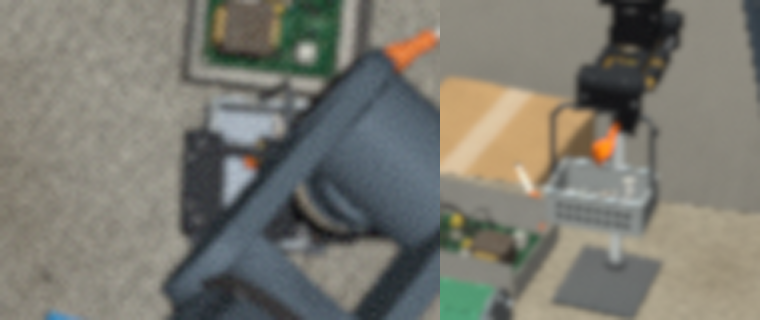

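The hook tip, at side crop (605,148), sits midway between the handle legs at x≈555 and 655, with the bar above it. I'll lower the basket now.

Call:
drive_tool(
  steps=[
    [4,0,0,0.06,0,0,0],
    [4,0,0,0.14,0,0,0],
    [4,0,0,0.22,0,0,0],
    [4,0,0,0.29,0,0,0],
    [4,0,0,0.35,0,0,0],
    [4,0,0,0.4,0,0,0],
    [4,0,0,0.43,0,0,0],
    [4,0,0,0.44,0,0,0],
  ],
)

```text
time_s: 14.7
position: [0.49, -0.323, 0.2022]
tcp_rot: [[-0.997, 0.08, 0.0], [0.08, 0.997, -0.001], [-0.001, -0.001, -1.0]]
force: [-0.8, -0.3, -0.2]
opening: 0.076
grasp_force: 30.0
```

Call:
drive_tool(
  steps=[
    [4,0,0,0.01,0,0,0],
    [4,0,0,0.015,0,0,0],
    [4,0,0,0.015,0,0,0],
  ],
)

```text
time_s: 15.0
position: [0.4903, -0.3233, 0.2013]
tcp_rot: [[-0.997, 0.08, 0.002], [0.08, 0.997, -0.002], [-0.002, -0.002, -1.0]]
force: [-0.2, -1.7, 2.4]
opening: 0.078
grasp_force: 30.0
```

Call:
drive_tool(
  steps=[
    [9,0,0,0,0,0,0],
    [12,0,0,0,0,0,0],
    [20,0,0,0,0,0,0],
    [30,0,0,0,0,0,0],
    [40,0,0,0,0,0,0],
    [40,0,0,0,0,0,0],
    [40,0,0,0,0,0,0],
    [40,0,0,0,0,0,0],
  ],
)

```text
time_s: 15.8
position: [0.4898, -0.3224, 0.2003]
tcp_rot: [[-0.997, 0.08, -0.0], [0.08, 0.997, 0.0], [0.0, 0.0, -1.0]]
force: [0.3, 0.2, -0.5]
opening: 0.455
grasp_force: 0.0
```

Call:
drive_tool(
  steps=[
    [40,0,0,-0.1,0,0,0],
    [40,0,0,-0.3,0,0,0],
    [40,0,0,-0.5,0,0,0],
    [40,0,0,-0.8,0,0,0],
    [40,0,0,-1,0,0,0],
    [40,0,0,-1,0,0,0],
    [40,0,0,-1,0,0,0],
    [40,0,0,-1,0,0,0],
  ],
)

```text
time_s: 16.6
position: [0.4891, -0.3218, 0.3192]
tcp_rot: [[-0.997, 0.08, -0.002], [0.08, 0.997, 0.002], [0.002, 0.002, -1.0]]
force: [0.4, 0.2, 0.3]
opening: 0.458
grasp_force: 0.0
```

Call:
drive_tool(
  steps=[
    [40,0.3,0,-0.2,0,0,0],
    [40,0.6,0,-0.2,0,0,0],
    [40,0.6,0,-0.2,0,0,0],
    [40,0.6,0,-0.2,0,0,0],
    [40,0.6,0,-0.2,0,0,0],
    [40,0.6,0,-0.2,0,0,0],
    [40,0.6,0,-0.2,0,0,0],
    [40,0.6,0,-0.2,0,0,0],
  ],
)

```text
time_s: 17.4
position: [0.4185, -0.3167, 0.344]
tcp_rot: [[-0.997, 0.079, -0.0], [0.079, 0.997, 0.0], [0.0, 0.0, -1.0]]
force: [-0.0, 0.6, -0.5]
opening: 0.464
grasp_force: 0.0
```

Run:
```python
from h import *
s=cap("side","pics/s5.npz");t=cap("top","pics/t5.npz")
b=cv2.resize(s["color"][80:230,250:370],(440,550),interpolation=2);a=cv2.resize(t["color"][150:250,340:440],(350,350),interpolation=2)
a=np.vstack([a,np.zeros((200,350,3),np.uint8)])
cv2.imwrite("pics/c5.png",np.hstack([a,b]));r=read_state();print(r["position"],r["force"],r["time_s"])
P=cloud(s)
for n,c in(("T",t),("S",s)):
    P=cloud(c);q=P[(P[...,0]>.42)&(P[...,0]<.6)&(P[...,1]>-.37)&(P[...,1]<-.27)&(P[...,2]>.115)&(P[...,2]<.14)];print(n,len(q),q.min(0).round(3),q.max(0).round(3))
```

```text
[ 0.41827656 -0.31664745  0.34418099] [ 0.44522807 -0.8112996  -0.15768763] 17.5
T 154 [ 0.463 -0.365  0.115] [ 0.583 -0.272  0.139]
S 195 [ 0.457 -0.37   0.115] [ 0.587 -0.27   0.14 ]
```

View pics/c5.png

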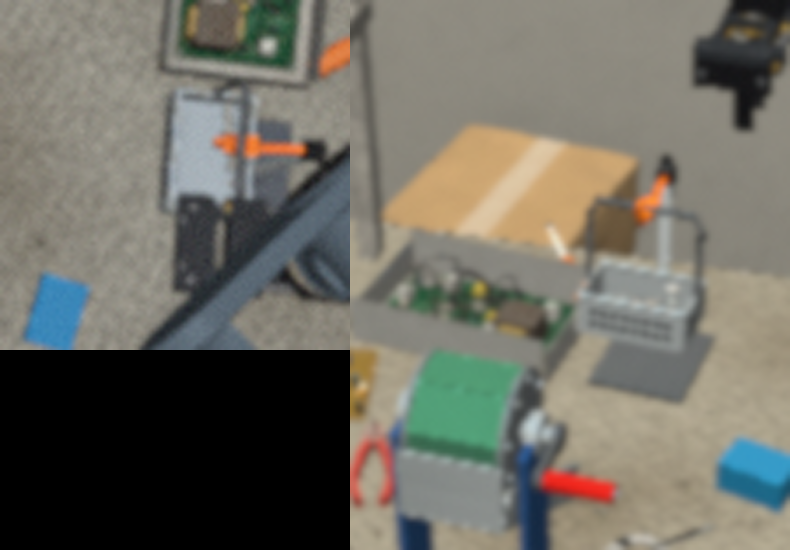

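The basket hangs on the hook by its handle, with the bar at about (645,205) and the basket at (635,305). It looks level, the drum port is still down and the carton is in place. I'll let any swing die out and then compare two frames.

Call:
drive_tool(
  steps=[
    [40,0,0,0,0,0,0],
    [40,0,0,0,0,0,0],
    [40,0,0,0,0,0,0],
    [40,0,0,0,0,0,0],
    [40,0,0,0,0,0,0],
    [40,0,0,0,0,0,0],
    [40,0,0,0,0,0,0],
    [40,0,0,0,0,0,0],
  ],
)

```text
time_s: 18.3
position: [0.418, -0.3167, 0.3444]
tcp_rot: [[-0.997, 0.08, 0.0], [0.08, 0.997, -0.0], [-0.0, -0.0, -1.0]]
force: [-0.1, -0.8, -0.1]
opening: 0.459
grasp_force: 0.0
```

Call:
drive_tool(
  steps=[
    [40,0,0,0,0,0,0],
    [40,0,0,0,0,0,0],
    [40,0,0,0,0,0,0],
    [40,0,0,0,0,0,0],
    [40,0,0,0,0,0,0],
    [40,0,0,0,0,0,0],
    [40,0,0,0,0,0,0],
    [40,0,0,0,0,0,0],
  ],
)

```text
time_s: 19.1
position: [0.418, -0.3167, 0.3444]
tcp_rot: [[-0.997, 0.08, -0.0], [0.08, 0.997, -0.0], [0.0, -0.0, -1.0]]
force: [0.0, 0.1, -0.0]
opening: 0.464
grasp_force: 0.0
```

Run:
```python
from h import *
f=[cap("side") for _ in range(10)]
b=lambda c:cv2.GaussianBlur(c["color"][130:190,305:350],(5,5),1).astype(float)
print([round(np.abs(b(c)-b(f[0])).mean(),2) for c in f[1:]])
P=cloud(f[0]);q=P[(P[...,0]>.42)&(P[...,0]<.6)&(P[...,1]>-.38)&(P[...,1]<-.26)&(P[...,2]>.11)&(P[...,2]<.145)];print(len(q),q.min(0).round(3),q.max(0).round(3))
n=P[130:190,305:350].reshape(-1,3)
for x0,x1 in((.45,.5),(.5,.54),(.54,.59)):
    w=n[(n[:,0]>x0)&(n[:,0]<x1)&(abs(n[:,1]+.324)<.05)&(n[:,2]>.05)&(n[:,2]<.15)];print(x0,w[:,2].max().round(3),np.percentile(w[:,2],[5,90]).round(3))
```

```text
[np.float64(0.15), np.float64(0.15), np.float64(0.15), np.float64(0.15), np.float64(0.16), np.float64(0.15), np.float64(0.15), np.float64(0.14), np.float64(0.14)]
283 [ 0.457 -0.38   0.11 ] [ 0.588 -0.261  0.144]
0.45 0.146 [0.083 0.126]
0.5 0.131 [0.085 0.124]
0.54 0.146 [0.084 0.125]
```

Only noise differs between the frames, so the basket is still. It hangs level with its bottom at about 0.083 m.

```bash
python3 -c "
from rig import order
print(order.hand_in())"
```

```text
the job is handed in; nothing more can be done
None
```

I handed the job in after about 20 s of the 61 s allowed, with no verdict returned: the drum is port down, the basket hangs still and level on the orange hook by about the middle of its handle with the three bolts in it, the carton is unmoved in the last picture and the arm never went near the tin.

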